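Close up the dip-cup caddy

TASK

Close up the dip-cup caddy on the work table using only your fingertips: push the cup that was left out on the front ledge fully back into its lane beside the others, push the drawer under it fully shut, and swing the clear hood down over the cups, without slamming it, until it is fully shut. Only push: do not pick up, squeeze or tip any cup, do not force anything, leave the cups standing in their own lanes and leave the other loose things on the table where they are.

Things in the scene. Friction and masses are not known exactly. Their poses are not given: they have to be found in the camera images.
- caddy: steel cup caddy with a black base, fixed to the table, 252 mm wide (its y), body 149 mm deep (x), 98 mm high with the hood shut. Origin: centre of its underside on the table; x points to its back (away from the robot, turned up to 0.25 rad either way), y to its left, z up. A drawer lies under the deck; the cups stand on the deck; the clear hood is hinged along the back
- deck (a point): point on the deck's top, middle of the middle lane: x = +20, y = 0, z = 50 mm in the caddy's frame. Three lanes, centred at y = -80, 0, +80 mm, 77 mm wide, parted by sheets 3 mm thick and 30 mm high; back wall's inner face at x = +64 mm; the caddy's outer side walls reach z = 94 mm from x = -18 mm back
- ledge (a point): middle of the deck's front edge: x = -78, y = 0, z = 50 mm in the caddy's frame. From there back to the hood line at x = -22 mm the deck is an open ledge, its lane sheets only 10 mm high. A cup left standing partly on the ledge is in the way of the hood's front panel, which then stops about 0.33 rad short of shut
- drawer (a joint): how far the drawer stands out, m: 0 = fully shut, starts 0.025 to 0.05, at most 0.10. It slides along the caddy's x axis (out towards -x) with about 1.5 N of friction and stays where it is left
- drawer_lip (a point): middle of the front of the drawer's steel finger lip (120 mm wide along y, 34 to 46 mm above the table, 14 mm in front of the drawer's black front, which is 252 mm wide and 6 to 48 mm above the table). With the drawer shut it lies at x = -96, y = 0, z = 40 mm in the caddy's frame
- hood (a joint): opening angle of the hood, rad: 0 = fully shut (top level), starts 1.7 to 1.85 (upright, leaning back a little), stop at 1.9. The hinge has friction (0.16 N m): the hood stays at any angle and needs 1 to 4 N at its front edge to swing. Decreasing = its front edge comes over towards the robot and down
- hood_edge (a point): middle of the hood's front top edge, 92.5 mm from the hinge axis. The hood is a clear plate 3 mm thick, 260 mm wide (y), edged in aluminium, with a clear panel 42 mm deep at right angles along this edge: shut, the panel hangs down in front of the cups; open, the plate stands upright behind the cups and the panel juts towards the robot at the top
- hood_hinge (a point): middle of the hood's hinge axis, which runs along the caddy's y at the top of its back wall: x = +70, z = 96.5 mm in the caddy's frame. The outer face of the hood's plate lies 1.5 mm (its aluminium edges up to 2.5 mm) outside the plane through hinge axis and hood_edge
- cup_a: one of three equal round steel cups, 69 mm across the rim, 51 mm across the foot, 36 mm high, flaring upward, 45 g, loose in a lane of the caddy. Origin: centre of its underside. Home (rim at the back wall): origin at x = +29 mm in the caddy's frame. Two cups start within 5 mm of home; the third, in any lane, stands 36 to 50 mm farther forward, partly on the ledge
- cup_b: one of three equal round steel cups, 69 mm across the rim, 51 mm across the foot, 36 mm high, flaring upward, 45 g, loose in a lane of the caddy. Origin: centre of its underside. Home (rim at the back wall): origin at x = +29 mm in the caddy's frame. Two cups start within 5 mm of home; the third, in any lane, stands 36 to 50 mm farther forward, partly on the ledge
- cup_c: one of three equal round steel cups, 69 mm across the rim, 51 mm across the foot, 36 mm high, flaring upward, 45 g, loose in a lane of the caddy. Origin: centre of its underside. Home (rim at the back wall): origin at x = +29 mm in the caddy's frame. Two cups start within 5 mm of home; the third, in any lane, stands 36 to 50 mm farther forward, partly on the ledge
- pepper_shaker: white-grey steel pepper shaker, 47 mm across, 66 mm high, standing about 65 mm from the caddy's right (-y) side; a bystander, origin at its underside's centre
- dredger: dark steel shaker, 51 mm across, 96 mm high, standing about 70 mm from the caddy's left (+y) side; a bystander, origin at its underside's centre
- turner: burger turner with a black handle, 312 mm long, lying on the table; a bystander, origin at its middle
- sharpening_stone: two-tone sharpening stone, 44 x 120 x 26 mm, lying on the table; a bystander, origin at its underside's centre
- label_roll: roll of white labels, 60 mm across, 25 mm high, lying flat; a bystander, origin at its underside's centre

How it is judged (in metres and radians):
At the end, for the whole second after the job is handed in: All three cups stand upright and still on the deck, each with its origin within 12 mm of its home against the back wall; the drawer is shut to within 4 mm; the hood is shut to within 0.035 rad (3 mm at its front edge) (x of cup_a in the frame of caddy between 0.017 and 0.035 m and z of cup_a in the frame of caddy between 0.047 and 0.054 m and angle between each of cup_a, cup_b, cup_c's own z axis and vertical below 0.12 rad and linear speed of each of cup_a, cup_b, cup_c below 0.02 m/s and x of cup_b in the frame of caddy between 0.017 and 0.035 m and z of cup_b in the frame of caddy between 0.047 and 0.054 m and x of cup_c in the frame of caddy between 0.017 and 0.035 m and z of cup_c in the frame of caddy between 0.047 and 0.054 m and value of joint drawer below 0.004 m and value of joint hood below 0.035 rad); the robot touches nothing.
It fails at once if a cup is lifted more than 15 mm off the deck, falls off it, tips by more than 0.5 rad or leaves its lane (moves more than 75 mm) (z of any of cup_a, cup_b, cup_c in the frame of caddy above 0.065 m or z of any of cup_a, cup_b, cup_c in the frame of caddy below 0.035 m or angle between any of cup_a, cup_b, cup_c's own z axis and vertical above 0.5 rad or distance of any of cup_a, cup_b, cup_c from where it was at the start of the episode above 0.075 m).
It fails at once if a cup is squeezed or rammed by the fingers (more than 35 N) (contact force between the fingers and cup_a above 35 N or contact force between the fingers and cup_b above 35 N or contact force between the fingers and cup_c above 35 N).
It fails at once if the hood slams: it moves at over 4 rad/s in the last 0.3 rad (value of joint hood below 0.3 rad and velocity of joint hood below -4 rad/s).
It fails at once if the robot forces or grips the caddy, its drawer or its hood with more than 80 N (contact force between any of the fingers, the arm and caddy above 80 N).
It fails at once if a bystander is moved more than 20 mm (distance of any of turner, sharpening_stone, label_roll, pepper_shaker, dredger from where it was at the start of the episode above 0.02 m).
It also fails if it takes over 54 s, if anything falls off the work surface, if the arm or the gripper's body presses on something with over 40 N, if the wrist force passes 120 N, or if a joint passes its speed limit or range.

ROBOT

A 6-joint arm with a two-finger parallel gripper is mounted at the origin on a cart in front of the work surface, level with it; the furniture and walls round the work are solid. World frame = base frame: x ahead of the robot, y to its left, z up, the work surface at z = 0. Lengths are in m, angles in degrees, forces in N, time in s.
With the tool pointing down it reaches from about 0.3 to 0.75 m from the base axis. Payload 8.5 kg.
Tool frame: the origin (TCP) lies on the centre line of the jaws, within the pads' length; the fingertips stand 11 mm ahead of it and the grasp point (between the pads) lies 8 mm behind it; z points along the fingers, y is the line along which they close (so a half turn about z gives the same grasp; the last joint's range is limited). The gripper opens to 85 mm and grips with 20 to 120 N. Pads are 22 mm wide; open, the fingers measure 114 mm over their backs; the gripper's body (76 mm by 85 mm) begins 54 mm behind the grasp point. The pads swing forward as they close: fully open they stand 13 mm farther back than shut.
Start: joints at [-76.564, 21.807, 74.336, -0, 83.858, -12.336], TCP at [0.239, -0.495, 0.242] pointing down, gripper open.
Joint ranges: [-178.18, 178.18], [-50.72, 133.34], [12.68, 142.11], [-81.47, 261.47], [9.98, 163.14], [-165.26, 165.26]. Speed limits (degrees/s): [136.94, 136.94, 180, 180, 180, 180].

INTERFACE

Orientations are given as a 3x3 rotation matrix whose columns are the frame's x, y, z axes.
In Python, from rig import env gives the robot as it stands.
- The arm moves only by the shell command python3 nudge.py FILE [FORCE], which reads ROWS from the file FILE. ROWS is a JSON list of rows, 1 to 10 of them, each of 5 numbers: dx, dy, dz in units of 20 mm, then a turn about the tool's z in units of 4 degrees, then the finger opening in m; each row shifts and turns the commanded pose from where the row before left it, along the tool's axes as they then stand; what a row does not reach is not made up. A row lasts 1/10 s, in which the tool goes at most 0.05 m and 8.59 degrees, less where a joint would pass 70% of its speed; a pose out of reach is approached as far as the arm can. The fingers move at their own pace and stop on an object; FORCE is the grip in N (left out, the last holds). Time passes only in rows, so rows that do not move let the fingers close. It prints the time, the measured TCP pose, the force, the opening and the grip force at its end. Input that does not fit is refused with a message, and nothing moves.
- env.observe(): the state, without advancing time (a new reading comes with each control period).
- env.get_image(name): name is "scene" or "top" or "wrist"; returns a dict with "pixels" (480x640x3 uint8, red, green, blue), "K" (3x3 intrinsics, pixels), "distortion" ([k1, k2, p1, p2, k3] as OpenCV has them; the pictures are not rectified), "extrinsics" (4x4, takes a point from world to camera coordinates). Camera axes: x right, y down, z forward; pixel columns grow to the right and rows downward; lengths in m; the calibration is good to about 2 mm. A picture is of the moment at which its call begins. There is no depth.
- env.close_job(): hands the job in; it is judged then, once.
The state is a dict: "time_s": time; "q": joint angles; "qvel": joint speeds; "joint_efforts": joint torques, N m; "position": TCP position; "tool_rot": TCP orientation; "ft_force": force on the tool from outside, world axes, zero at the start; "wrist_torque": the same for the moment, N m; "grip_width": finger opening in m; "gripper_force": force on a finger pad.
Only numpy, scipy, OpenCV 4.12 (cv2) and the standard library are available. Lean on these libraries where they do the work, as an engineer would, in place of code of your own. Each camera call takes 0.05 s, during which the arm holds its last target. There are 200 camera calls.

## Working session

There is one attempt and no reset: what is moved stays moved. The work goes in short steps, Python scripts to look and compute and a shell command to move; the robot and the scene stay as the last step left them, time stands still between calls to the robot, and variables do not carry over. Pictures are saved under pics/ and viewed, at most 10 in all, crops included, and the job is handed in when it is done.

```bash
ls; mkdir -p pics; python3 - <<'E'
from rig import env
import cv2, numpy as np
for n in("scene","top"):
    d=env.get_image(n); cv2.imwrite(f"pics/{n}0.png",d["pixels"][:,:,::-1]); print(n,d["K"],d["distortion"],np.round(d["extrinsics"],4).tolist())
o=env.observe();print(o["position"],o["tool_rot"],o["time_s"])
E
```

```text
nudge.py
pics
rig.py
scene [[536.72386475   0.         335.18109314]
 [  0.         536.72386475 227.1805557 ]
 [  0.           0.           1.        ]] [-0.10916427  0.          0.          0.          0.        ] [[0.5828, -0.8126, -0.0102, -0.2499], [-0.3309, -0.2258, -0.9163, 0.2432], [0.7422, 0.5374, -0.4004, 1.2363], [0.0, 0.0, 0.0, 1.0]]
top [[595.65879869   0.         330.82298936]
 [  0.         595.65879869 228.16795148]
 [  0.           0.           1.        ]] [-0.04680031  0.          0.          0.          0.        ] [[-0.0143, -0.9998, 0.0123, 0.0359], [-0.9875, 0.0122, -0.1574, 0.4978], [0.1572, -0.0144, -0.9875, 1.4758], [0.0, 0.0, 0.0, 1.0]]
[ 0.23908276 -0.49504514  0.24178606] [[ 9.00528391e-01  4.34797115e-01 -2.92293029e-04]
 [ 4.34797117e-01 -9.00527541e-01  1.27062617e-03]
 [ 2.89246670e-04 -1.27132311e-03 -9.99999150e-01]] 0.1
```
View pics/scene0.png

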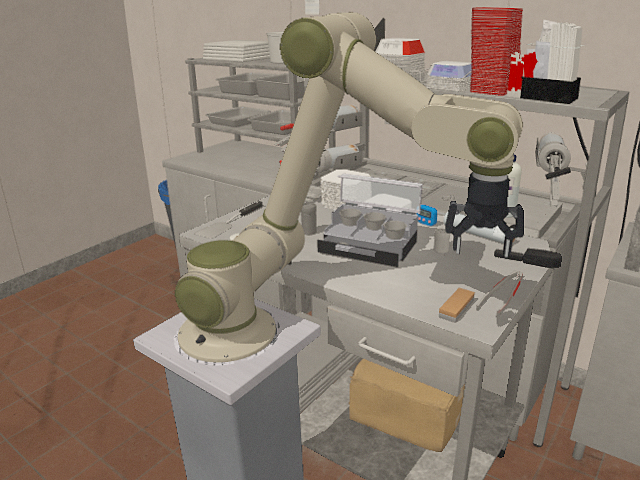

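View pics/top0.png

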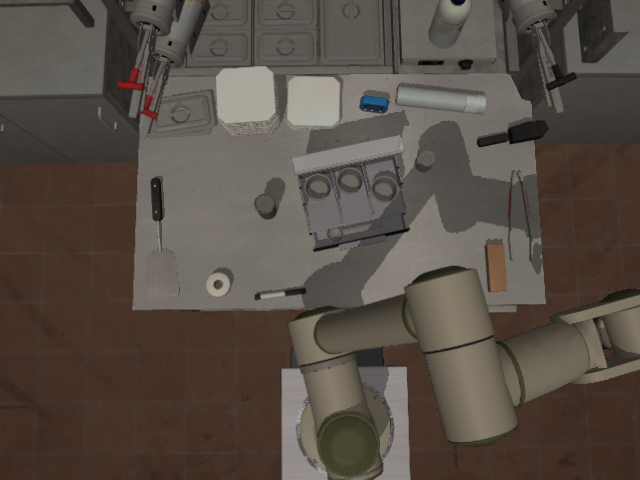

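The caddy is near top pixel (350,200). The hood stands upright behind it, the drawer is out, and the right (-y) cup looks forward. Next I'll enlarge both views.

```bash
python3 - <<'E'
import cv2, numpy as np
a=cv2.imread("pics/top0.png")[125:260,280:420]; b=cv2.imread("pics/scene0.png")[165:275,305:430]
cv2.imwrite("pics/c1.png",np.hstack([cv2.resize(a,(400*140//135,400),interpolation=2),cv2.resize(b,(385,400*0+339),interpolation=2) if 0 else cv2.copyMakeBorder(cv2.resize(b,(375,330),interpolation=2),0,70,0,0,0)]))
E
```

View pics/c1.png

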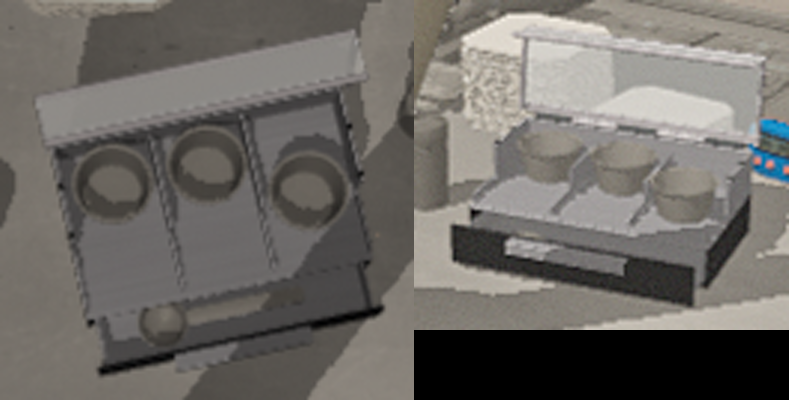

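The crop shows the right lane's cup standing forward. The drawer-front ends are at top pixels (314,250) and (408,230), and the deck-front corners at (310,234) and (405,213). I'll cast rays and triangulate.

```bash
cat > h.py <<'E'
import numpy as np, cv2
from rig import env
def ray(d,px):
    u=cv2.undistortPoints(np.array([[px]],float),d["K"],np.array(d["distortion"]))[0,0]
    E=np.array(d["extrinsics"]);R,t=E[:3,:3],E[:3,3]
    v=R.T@np.array([u[0],u[1],1]);return -R.T@t,v/np.linalg.norm(v)
def onz(d,px,z):
    c,v=ray(d,px);return c+v*(z-c[2])/v[2]
def tri(d1,p1,d2,p2):
    A=0;b=0
    for d,p in((d1,p1),(d2,p2)):
        c,v=ray(d,p);M=np.eye(3)-np.outer(v,v);A=A+M;b=b+M@c
    return np.linalg.solve(A,b)
def proj(d,P):
    E=np.array(d["extrinsics"]);r=cv2.Rodrigues(E[:3,:3])[0]
    return cv2.projectPoints(np.array(P,float).reshape(-1,3),r,E[:3,3],d["K"],np.array(d["distortion"]))[0][:,0]
E
python3 - <<'E'
from h import *
np.set_printoptions(precision=4,suppress=True)
t=env.get_image("top");s=env.get_image("scene")
T=lambda x,y:(280+x/2.963,125+y/2.963); S=lambda x,y:(305+(x-414)/3,165+y/3)
P={n:onz(t,T(*c),z) for n,c,z in [("dl",(102,372),.048),("dr",(380,312),.048),("kl",(90,320),.05),("kr",(371,262),.05),("cL",(112,183),.086),("cM",(207,163),.086),("cR",(309,190),.086)]}
for n in P:print(n,P[n])
for a,b in(("dl","dr"),("kl","kr")):
    e=P[a]-P[b];print(np.linalg.norm(e),np.degrees(np.arctan2(-e[0],e[1])))
print("tri dl",tri(t,T(102,370),s,S(453,227)),"dr",tri(t,T(380,310),s,S(695,270)))
print("tri hood l",tri(t,T(38,97),s,S(524,35)),"r",tri(t,T(353,32),s,S(762,60)))
print("tri cups",tri(t,T(112,183),s,S(554,145)),tri(t,T(207,163),s,S(625,157)),tri(t,T(309,190),s,S(685,182)))
print("bystanders top z", onz(t,(265,203),.096),onz(t,(426,157),.066))
E
```

```text
dl [0.4404 0.0714 0.048 ]
dr [ 0.4889 -0.1667  0.048 ]
kl [0.4848 0.0811 0.05  ]
kr [ 0.5321 -0.1602  0.05  ]
cL [0.5956 0.0609 0.086 ]
cM [ 0.612  -0.0194  0.086 ]
cR [ 0.5877 -0.1048  0.086 ]
0.24296319717254464 11.523648277224119
0.24586850731645482 11.08787494720754
tri dl [0.4424 0.0715 0.0446] dr [ 0.4927 -0.1694  0.0441]
tri hood l [0.6421 0.1209 0.1797] r [ 0.6926 -0.1318  0.1863]
tri cups [0.5979 0.0593 0.0819] [ 0.6133 -0.02    0.0818] [ 0.5883 -0.1052  0.0838]
bystanders top z [0.5539 0.1912 0.096 ] [ 0.6752 -0.2163  0.066 ]
```

Units first: shifts go in units of 20 mm and turns go in units of 4 degrees. So 0.034 m is 1.7, -0.031 m is -1.55, 7.25 degrees is 1.8125.

```bash
echo '[[0, 0, 0, 1.8125, 0], [0, 0, 0, 1.8125, 0], [1.7, -1.55, 0, 0, 0], [1.7, -1.55, 0, 0, 0], [1.7, -1.55, 0, 0, 0], [1.7, -1.55, 0, 0, 0], [1.7, -1.55, 0, 0, 0], [1.7, -1.55, 0, 0, 0], [1.7, -1.55, 0, 0, 0], [1.7, -1.55, 0, 0, 0]]' > rows.txt && python3 nudge.py rows.txt 30
cat > st.py <<'E'
from h import *
np.set_printoptions(precision=4,suppress=True)
o=env.observe();p=np.array(o["position"]);R=np.array(o["tool_rot"])
a=np.radians(11.3);C=np.array([[np.cos(a),-np.sin(a),0],[np.sin(a),np.cos(a),0],[0,0,1]]);O=np.array([.585,-.0242,0])
l=C.T@(p-O)
if __name__=="__main__":print("t",o["time_s"],"local",l,"yaw",np.degrees(np.arctan2(R[1,0],R[0,0])),"tilt",R[:2,2],"F local",C.T@np.array(o["ft_force"]),"w",o["grip_width"])
E
python3 st.py
```

```text
time_s: 1.2
position: [0.4582, -0.1972, 0.2424]
tool_rot: [[0.981, 0.195, 0.0], [0.195, -0.981, -0.0], [0.0, 0.0, -1.0]]
ft_force: [0.9, -1.3, 0.4]
grip_width: 0.0
gripper_force: 0.0
t 1.2 local [-0.1582 -0.1448  0.2424] yaw 11.26332178409605 tilt [ 0. -0.] F local [ 0.6246 -1.4588  0.4038] w 4.182243040042464e-05
```

Scaled: -0.032 m is -1.6, 0.02 m is 1.

```bash
echo '[[1, -1.6, 0, 0, 0], [1, -1.6, 0, 0, 0], [0, 0, 0, 0, 0]]' > rows.txt && python3 nudge.py rows.txt | head -2; python3 st.py; python3 - <<'E'
from h import *
w=env.get_image("wrist");s=env.get_image("scene")
from st import C,O,p
print(np.round(w["extrinsics"],3))
a=w["pixels"][:,:,::-1].copy()
pts=[(-.078,.126,.05),(-.078,-.126,.05),(-.078,-.04,.05),(-.078,.04,.05),(.029,0,.086),(-.013,-.08,.086),(.029,.08,.086),(-.1355,.06,.046),(-.1355,-.06,.046)]
for q in proj(w,[O+C@np.array(x) for x in pts]):cv2.circle(a,tuple(int(v) for v in q),4,(0,0,255),1)
b=s["pixels"][:,:,::-1].copy()
c=b[120:270,300:460]
c=cv2.resize(c,None,fx=2.5,fy=2.5,interpolation=cv2.INTER_CUBIC)
for z in(.011,.024):
    q=proj(s,[p-[0,0,z]])[0];cv2.circle(c,(int((q[0]-300)*2.5),int((q[1]-120)*2.5)),2,(0,0,255),-1)
cv2.imwrite("pics/w1.png",a);cv2.imwrite("pics/s1.png",c)
E
```

```text
time_s: 1.5
position: [0.4849, -0.1248, 0.2423]
t 1.5 local [-0.1179 -0.079   0.2423] yaw 11.537802675662393 tilt [-0.     0.001] F local [-0.0146  0.2361 -0.6345] w -4.4619542438728606e-05
[[ 0.201 -0.98  -0.001 -0.22 ]
 [-0.945 -0.194  0.265  0.399]
 [-0.26  -0.052 -0.964  0.498]
 [ 0.     0.     0.     1.   ]]
```

View pics/w1.png

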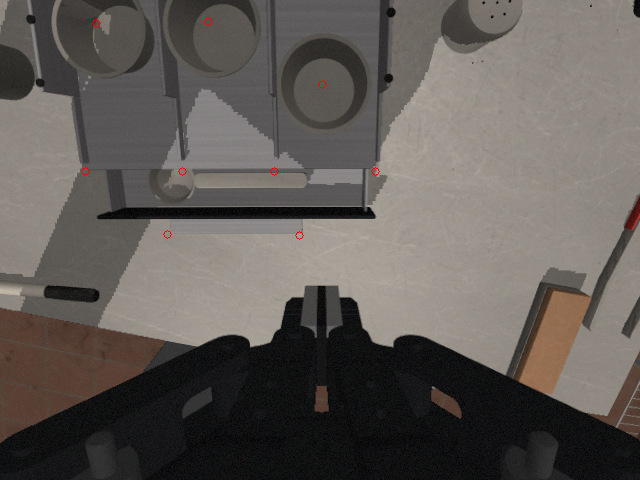

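View pics/s1.png

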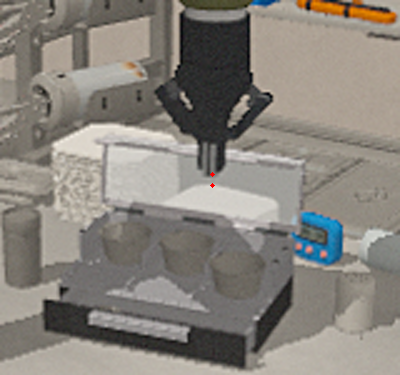

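The pictures confirm the frame: the projected corners lie within 3 px, and the shut fingertips sit 11 mm below the TCP. The -y cup is at about wrist pixel (324,82). Next I'll lower the fingers behind the cup.

```bash
echo '[[0, 0, 2.15, 0, 0], [0, 0, 2.15, 0, 0], [0, 0, 2.15, 0, 0], [0, 0, 2.1, 0, 0], [0, 0, 0, 0, 0]]' > rows.txt && python3 nudge.py rows.txt | head -2; python3 st.py;  echo '[[1, 0, 0, 0, 0], [1, 0, 0, 0, 0], [0.5, 0, 0, 0, 0], [0.5, 0, 0, 0, 0], [0.5, 0, 0, 0, 0], [0.5, 0, 0, 0, 0], [0.5, 0, 0, 0, 0], [0, 0, 0, 0, 0]]' > rows.txt && python3 nudge.py rows.txt | head -3; python3 st.py
```

```text
time_s: 2.1
position: [0.4815, -0.1284, 0.0674]
t 2.1 local [-0.1219 -0.0819  0.0674] yaw 11.164165304972109 tilt [-0.0085  0.0044] F local [-0.2587  0.2285  1.479 ] w 6.571298505932156e-05
time_s: 2.9
position: [0.5734, -0.1105, 0.0713]
tool_rot: [[0.981, 0.196, 0.001], [0.196, -0.981, -0.0], [0.001, 0.0, -1.0]]
t 2.9 local [-0.0283 -0.0824  0.0713] yaw 11.306440498073124 tilt [ 0.0007 -0.0002] F local [0.0818 0.1512 0.7196] w 0.0004173662680071149
```

Scaled: 0.004 m is 0.2.

```bash
echo '[[0.2, 0, 0, 0, 0], [0.2, 0, 0, 0, 0], [0, 0, 0, 0, 0]]' > rows.txt && python3 nudge.py rows.txt | head -1; python3 st.py; python3 - <<'E'
from h import *
w=env.get_image("top")
from st import C,O
a=w["pixels"][125:260,280:420,::-1]
cv2.imwrite("pics/t2.png",cv2.resize(a,None,fx=4,fy=4,interpolation=cv2.INTER_CUBIC))
E
```

```text
time_s: 3.2
t 3.2 local [-0.021  -0.0824  0.0713] yaw 11.277672555427149 tilt [ 0.0002 -0.0001] F local [-0.5086 -0.3024  0.062 ] w -8.20584585788905e-05
```

View pics/t2.png

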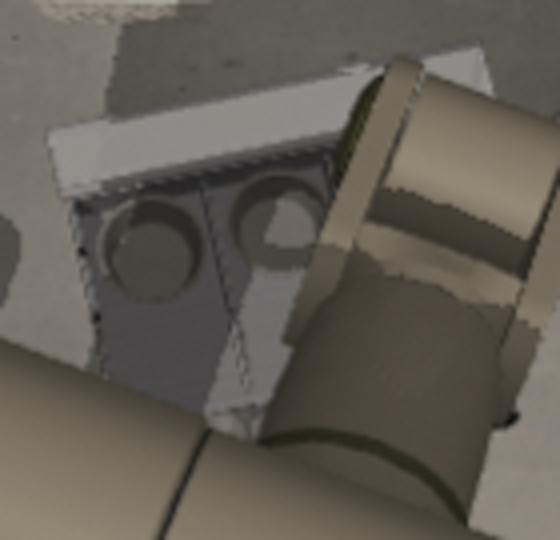

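The arm hides the cup in the top view, but the hood and the other two cups haven't moved. I'll keep pushing in small steps and watch the force.

```bash
echo '[[0.15, 0, 0, 0, 0], [0, 0, 0, 0, 0]]' > rows.txt && python3 nudge.py rows.txt | head -1; python3 st.py; echo '[[0.1, 0, 0, 0, 0], [0, 0, 0, 0, 0]]' > rows.txt && python3 nudge.py rows.txt | head -1; python3 st.py
```

```text
time_s: 3.45
t 3.45 local [-0.0181 -0.0824  0.0713] yaw 11.27247078868936 tilt [ 0.0002 -0.    ] F local [-0.4993  0.3732 -0.5245] w -0.00010024997891485577
time_s: 3.65
t 3.65 local [-0.0162 -0.0824  0.0713] yaw 11.273488896561936 tilt [ 0.0001 -0.    ] F local [-0.0194  0.3169  0.2823] w -6.914644780692333e-05
```

Scaled: 0.0015 m is 0.075.

```bash
echo '[[0.075, 0, 0, 0, 0], [0, 0, 0, 0, 0]]' > rows.txt && python3 nudge.py rows.txt | head -1; python3 st.py; echo '[[0.075, 0, 0, 0, 0], [0, 0, 0, 0, 0]]' > rows.txt && python3 nudge.py rows.txt | head -1; python3 st.py
```

```text
time_s: 3.85
t 3.85 local [-0.0147 -0.0824  0.0713] yaw 11.272515659997454 tilt [ 0.0001 -0.    ] F local [-0.4535  0.0555  0.5119] w 7.994039705701191e-05
time_s: 4.05
t 4.05 local [-0.0132 -0.0824  0.0713] yaw 11.273514880558093 tilt [ 0.0001 -0.    ] F local [-0.9633  0.2929  1.0729] w -0.00012295316260153965
```

Scaled: -0.04 m is -2, -0.03 m is -1.5.

```bash
echo '[[-1.5, 0, 0, 0, 0], [-2, 0, -0.5, 0, 0], [-2, 0, -2, 0, 0], [-2, -1.5, -2, 0, 0], [0, -2, 0, 0, 0], [0, -0.5, 0, 0, 0], [0, 0, 0, 0, 0]]' > rows.txt && python3 nudge.py rows.txt | head -1; python3 st.py; python3 - <<'E'
from h import *
from st import C,O
w=env.get_image("wrist")
a=w["pixels"][:,:,::-1].copy()
pts=[(-.078,.126,.05),(-.078,-.126,.05),(.029,0,.086),(.029,-.08,.086),(.029,.08,.086),(-.1355,.06,.046),(-.1355,-.06,.046)]
for q in proj(w,[O+C@np.array(x) for x in pts]):cv2.circle(a,tuple(int(v) for v in q),4,(0,0,255),1)
cv2.imwrite("pics/w2.png",a)
E
```

```text
time_s: 4.75
t 4.75 local [-0.1498 -0.008   0.1481] yaw 11.389597213240473 tilt [ 0.0004 -0.0002] F local [ 0.6523 -0.861  -0.2832] w -0.0003201815491581484
```

View pics/w2.png

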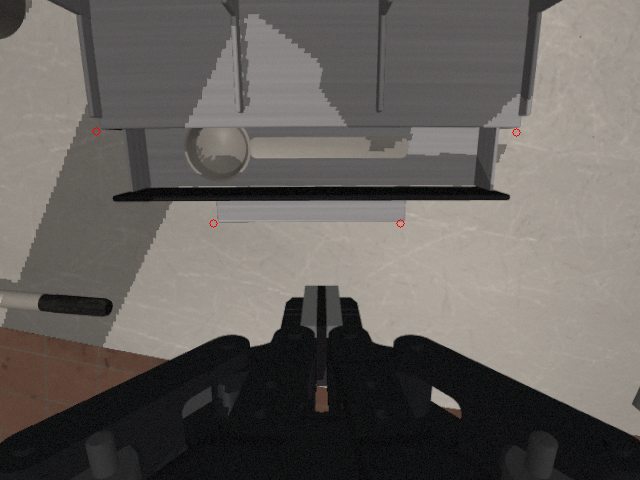

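```bash
echo '[[-1, -0.4, 0, 0, 0], [0, 0, 1.8, 0, 0], [0, 0, 1.8, 0, 0], [0, 0, 1.8, 0, 0], [0, 0, 0, 0, 0]]' > rows.txt && python3 nudge.py rows.txt | head -1; python3 st.py; echo '[[0.6, 0, 0, 0, 0], [0.5, 0, 0, 0, 0], [0.5, 0, 0, 0, 0], [0.5, 0, 0, 0, 0], [0.5, 0, 0, 0, 0], [0, 0, 0, 0, 0]]' > rows.txt && python3 nudge.py rows.txt | head -1; python3 st.py
```

```text
time_s: 5.3
t 5.3 local [-0.1711 -0.0009  0.0366] yaw 11.224168948632371 tilt [-0.0073  0.0031] F local [-0.1375 -0.3926  0.8376] w 0.00016606060148807955
time_s: 5.9
t 5.9 local [-0.1164 -0.0011  0.0402] yaw 11.3047878382821 tilt [ 0.0019 -0.0004] F local [ 0.134  -0.2845 -1.0633] w 6.360571972837458e-05
```

Scaled: 0.005 m is 0.25, 0.004 m is 0.2.

```bash
echo '[[0.25, 0, 0, 0, 0], [0.2, 0, 0, 0, 0], [0, 0, 0, 0, 0]]' > rows.txt && python3 nudge.py rows.txt | head -1; python3 st.py; echo '[[0.075, 0, 0, 0, 0], [0, 0, 0, 0, 0]]' > rows.txt && python3 nudge.py rows.txt | head -1; python3 st.py;echo '[[0.075, 0, 0, 0, 0], [0, 0, 0, 0, 0]]' > rows.txt && python3 nudge.py rows.txt | head -1; python3 st.py
```

```text
time_s: 6.2
t 6.2 local [-0.1085 -0.0009  0.0399] yaw 11.278047543984165 tilt [ 0.0004 -0.    ] F local [ 0.0052 -0.3496  1.3679] w 8.51395517624058e-05
time_s: 6.4
t 6.4 local [-0.1074 -0.0009  0.0399] yaw 11.267081478374957 tilt [-0.      0.0001] F local [-0.8386 -0.7193 -0.8001] w -0.0002480517191813902
time_s: 6.6
t 6.6 local [-0.1059 -0.0009  0.0399] yaw 11.265868690517236 tilt [-0.0001  0.0001] F local [-0.1436 -0.4037 -0.5968] w 7.743186739299045e-05
```

```bash
for i in 1; do echo '[[0.05, 0, 0, 0, 0], [0, 0, 0, 0, 0]]' > rows.txt && python3 nudge.py rows.txt | head -1; python3 st.py; done; echo '[[0.05, 0, 0, 0, 0], [0, 0, 0, 0, 0]]' > rows.txt && python3 nudge.py rows.txt | head -1; python3 st.py; echo '[[0.05, 0, 0, 0, 0], [0, 0, 0, 0, 0]]' > rows.txt && python3 nudge.py rows.txt | head -1; python3 st.py
```

```text
time_s: 6.8
t 6.8 local [-0.1048 -0.0009  0.0399] yaw 11.266896162064961 tilt [0.     0.0001] F local [-1.3325  0.0958  0.0325] w 0.00034645993173341576
time_s: 7.0
t 7.0 local [-0.1045 -0.0008  0.0399] yaw 11.28821865657488 tilt [-0.0017 -0.0001] F local [-4.3223 -1.1959  2.3074] w -0.000136210614041784
time_s: 7.2
t 7.2 local [-0.1044 -0.0008  0.0399] yaw 11.30535360735281 tilt [-0.0039 -0.0003] F local [-10.073   -2.8423   5.5645] w 0.00026052816861599394
```

```bash
sed -i 's/O=np.array.*;O=/O=/; s/O=np.array(\[.585,-.0242,0\])/O=np.array([.5875,-.0237,0])/' st.py; grep -n "O=" st.py; echo '[[-1.5, 0, 0, 0, 0], [0, 0, -2.2, 0, 0], [0, 0, -2.2, 0, 0], [0, 0, -2.2, 0, 0], [0, 0, -2.2, 0, 0], [0, 0, -2.2, 0, 0], [0, 0, 0, 0, 0]]' > rows.txt && python3 nudge.py rows.txt | head -1; python3 st.py; python3 - <<'E'
from h import *
from st import C,O
s=env.get_image("scene");w=env.get_image("wrist")
for px in((367,198),(387,193),(400,197)):
    c,v=ray(s,px)
    print([np.round(c+v*(x-c[0])/v[0],3) for x in(.72,.78)])
a=w["pixels"][:,:,::-1].copy()
pts=[(.029,0,.086),(.029,-.08,.086),(.029,.08,.086)]
for q in proj(w,[O+C@np.array(x) for x in pts]):cv2.circle(a,tuple(int(v) for v in q),4,(0,0,255),1)
cv2.imwrite("pics/w3.png",a)
E
```

```text
4:a=np.radians(11.3);C=np.array([[np.cos(a),-np.sin(a),0],[np.sin(a),np.cos(a),0],[0,0,1]]);O=np.array([.5875,-.0237,0])
time_s: 7.9
t 7.9 local [-0.1336 -0.0018  0.2654] yaw 11.285140896695944 tilt [ 0.0111 -0.0041] F local [ 0.5348  0.3818 -1.3532] w 3.8487212236818875e-06
[array([0.72 , 0.078, 0.092]), array([0.78 , 0.116, 0.065])]
[array([0.72 , 0.002, 0.125]), array([0.78 , 0.037, 0.1  ])]
[array([ 0.72 , -0.046,  0.121]), array([ 0.78 , -0.013,  0.096])]
```

View pics/w3.png

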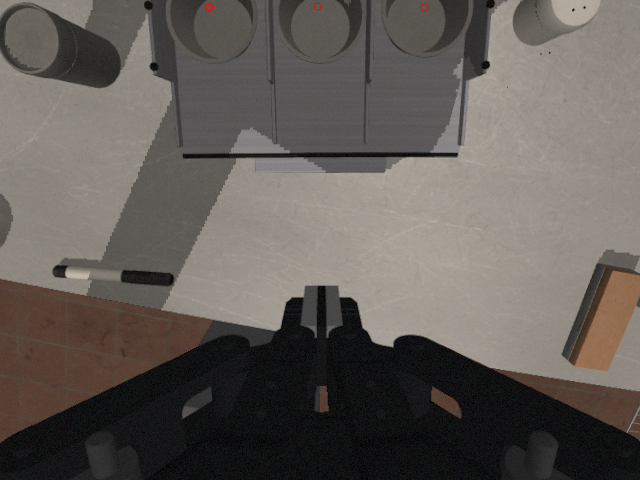

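The cups now line up across the three lanes (lower rim edges at rows 57–63) and the drawer is flush. Next I'll go over the hood and come down behind it.

Scaled: 0.044 m is 2.2.

```bash
echo '[[2.2, 0, 0, 0, 0], [2.2, 0, 0, 0, 0], [2.2, 0, 0, 0, 0], [2.2, 0, 0, 0, 0], [2.2, 0, 0, 0, 0], [2.2, 0, 0, 0, 0], [0, 0, 0, 0, 0]]' > rows.txt && python3 nudge.py rows.txt | head -1; python3 st.py
```

```text
time_s: 8.7
t 8.7 local [ 0.1321 -0.0008  0.2537] yaw 11.349934674087951 tilt [-0.0054  0.0014] F local [ 0.0951 -0.4354 -1.5214] w -0.0003196558301999671
```

```bash
echo '[[0, 0, 1.8, 0, 0], [0, 0, 1.8, 0, 0], [0, 0, 0, 0, 0]]' > rows.txt && python3 nudge.py rows.txt | head -1; python3 st.py; echo '[[-0.5, 0, 0, 0, 0], [-0.5, 0, 0, 0, 0], [-0.4, 0, 0, 0, 0], [-0.35, 0, 0, 0, 0], [-0.35, 0, 0, 0, 0], [-0.3, 0, 0, 0, 0], [0, 0, 0, 0, 0]]' > rows.txt && python3 nudge.py rows.txt | head -1; python3 st.py
```

```text
time_s: 9.0
t 9.0 local [ 0.1261 -0.0002  0.1809] yaw 11.266941567528212 tilt [-0.0128  0.0022] F local [-0.4309  0.3503 -0.4093] w 0.00021944160839378646
time_s: 9.7
t 9.7 local [ 0.0799 -0.001   0.1882] yaw 11.259526902496146 tilt [-0.0004 -0.0001] F local [-0.1768 -0.2987 -0.0098] w -8.733173905604224e-05
```

Scaled: -0.008 m is -0.4, -0.007 m is -0.35.

```bash
echo '[[-0.4, 0, 0.15, 0, 0], [-0.4, 0, 0.15, 0, 0], [-0.4, 0, 0.2, 0, 0], [-0.35, 0, 0.15, 0, 0], [-0.35, 0, 0.2, 0, 0], [-0.3, 0, 0.2, 0, 0], [0, 0, 0, 0, 0]]' > rows.txt && python3 nudge.py rows.txt | head -1; python3 st.py; python3 - <<'E'
from h import *
s=env.get_image("scene")
cv2.imwrite("pics/s3.png",cv2.resize(s["pixels"][120:270,300:460,::-1],None,fx=3,fy=3,interpolation=cv2.INTER_CUBIC))
E
```

```text
time_s: 10.4
t 10.4 local [ 0.0356 -0.0008  0.1662] yaw 11.255915502564351 tilt [-0.0022  0.0004] F local [-0.9022 -1.2501 -0.0109] w 0.00010626332968881055
```

View pics/s3.png

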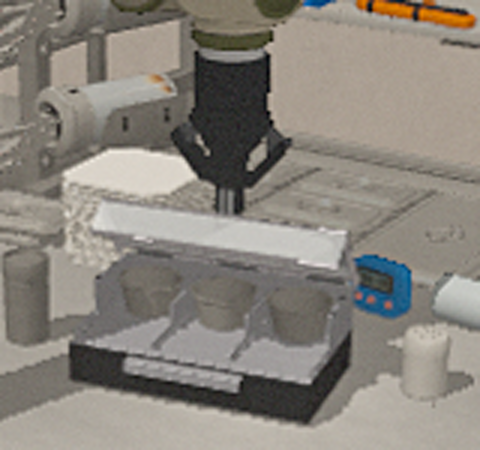

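The hood has come over to about 0.9 rad (its front edge runs from (95,215) to (350,240) in the crop), with the finger behind it. The cups and drawer look right, so I'll keep following the arc.

Scaled: 0.007 m is 0.35, 0.006 m is 0.3.

```bash
echo '[[-0.25, 0, 0.2, 0, 0], [-0.25, 0, 0.25, 0, 0], [-0.25, 0, 0.25, 0, 0], [-0.2, 0, 0.3, 0, 0], [-0.15, 0, 0.35, 0, 0], [-0.15, 0, 0.35, 0, 0], [0, 0, 0, 0, 0]]' > rows.txt && python3 nudge.py rows.txt | head -1; python3 st.py; echo '[[-0.1, 0, 0.2, 0, 0], [-0.05, 0, 0.2, 0, 0], [-0.05, 0, 0.2, 0, 0], [0, 0, 0.15, 0, 0], [0, 0, 0, 0, 0]]' > rows.txt && python3 nudge.py rows.txt | head -1; python3 st.py
```

```text
time_s: 11.15
t 11.15 local [ 0.0107 -0.0007  0.1316] yaw 11.263325557302274 tilt [-0.0026  0.0006] F local [-1.2947 -0.5776 -0.6078] w -0.00011072989135204995
time_s: 11.65
t 11.65 local [ 0.0073 -0.0009  0.1174] yaw 11.26943146183595 tilt [-0.0011  0.0002] F local [-0.1927 -0.3027 -0.3228] w -1.7328171215459962e-05
```

Scaled: 0.003 m is 0.15.

```bash
echo '[[0, 0, 0.15, 0, 0], [0, 0, 0.15, 0, 0], [0, 0, 0, 0, 0]]' > rows.txt && python3 nudge.py rows.txt | head -1; python3 st.py; echo '[[0, 0, 0.075, 0, 0], [0, 0, 0, 0, 0]]' > rows.txt && python3 nudge.py rows.txt | head -1; python3 st.py;echo '[[0, 0, 0.05, 0, 0], [0, 0, 0, 0, 0]]' > rows.txt && python3 nudge.py rows.txt | head -1; python3 st.py
```

```text
time_s: 11.95
t 11.95 local [ 0.0074 -0.0009  0.1114] yaw 11.270748200578073 tilt [-0.0007  0.0002] F local [ 0.0396  0.2983 -0.5882] w 0.00030356437731676045
time_s: 12.15
t 12.15 local [ 0.0076 -0.001   0.1103] yaw 11.272694523999748 tilt [-0.0001  0.0001] F local [ 0.2208 -0.2054  0.4756] w -5.094370234663156e-05
time_s: 12.35
t 12.35 local [ 0.0076 -0.001   0.1093] yaw 11.268761889129102 tilt [0. 0.] F local [ 0.5466 -0.4488 -0.6096] w 4.486091259135685e-05
```

Scaled: 0.001 m is 0.05.

```bash
echo '[[0, 0, 0.05, 0, 0], [0, 0, 0, 0, 0]]' > rows.txt && python3 nudge.py rows.txt | head -1; python3 st.py; echo '[[0, 0, 0.05, 0, 0], [0, 0, 0, 0, 0]]' > rows.txt && python3 nudge.py rows.txt | head -1; python3 st.py;echo '[[0, 0, 0.05, 0, 0], [0, 0, 0, 0, 0]]' > rows.txt && python3 nudge.py rows.txt | head -1; python3 st.py
```

```text
time_s: 12.55
t 12.55 local [ 0.0076 -0.001   0.1091] yaw 11.27477790038493 tilt [ 0.0006 -0.0002] F local [-1.4894  0.2502  5.217 ] w -0.0002064439101336368
time_s: 12.75
t 12.75 local [ 0.0077 -0.001   0.109 ] yaw 11.279439031913384 tilt [ 0.0013 -0.0005] F local [-4.2994  0.7623 12.2961] w -8.325562758908508e-06
time_s: 12.95
t 12.95 local [ 0.0077 -0.001   0.1089] yaw 11.286869519481245 tilt [ 0.002  -0.0008] F local [-6.4762  2.0837 19.4794] w -0.0002854503054535946
```

The hood hits a firm stop at tip height 98 mm, which matches fully shut. I'll lift off, back away to the robot's side and check.

```bash
echo '[[0, 0, -0.5, 0, 0], [0, 0, -2, 0, 0], [0, 0, -2.25, 0, 0], [0, 0, -2.25, 0, 0], [-2.25, 0.5, 0, 0, 0], [-2.25, 1, 0, 0, 0], [-2.25, 1.5, 0, 0, 0], [-2.25, 1.5, 0, 0, 0], [0, 0, 0, 0, 0]]' > rows.txt && python3 nudge.py rows.txt | head -1; python3 st.py; python3 - <<'E'
from h import *
s=env.get_image("scene");w=env.get_image("wrist")
a=cv2.resize(s["pixels"][150:280,300:460,::-1],(400,325),interpolation=cv2.INTER_CUBIC)
b=cv2.resize(w["pixels"][:,:,::-1],(400,300),interpolation=cv2.INTER_AREA)
cv2.imwrite("pics/f.png",np.hstack([a[:300],b]))
E
```

```text
time_s: 13.85
t 13.85 local [-0.1691 -0.0887  0.2468] yaw 10.953647625081311 tilt [-0.0005 -0.0009] F local [ 0.4787 -0.5463 -0.2163] w 0.00015868250954551594
```

View pics/f.png

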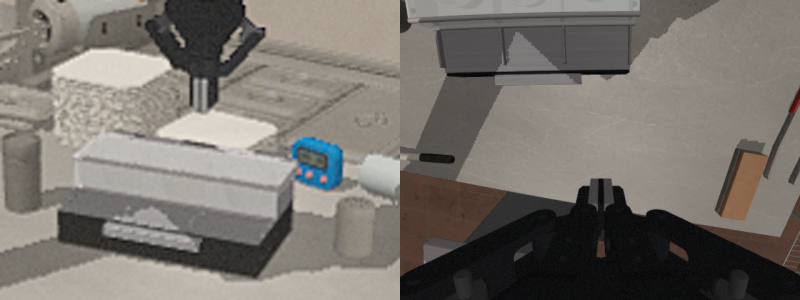

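The hood lies flat with its panel hanging down, from (78,150) to (295,180) in the left half. The drawer front is flush and the bystanders haven't moved. Handing in.

```bash
python3 -c "
from rig import env
print(env.close_job())"
```

```text
the job is handed in; nothing more can be done
None
```

The job is handed in at about 14 s of the 54 s allowed: cup pushed home, drawer pushed to its stop, hood eased down to its stop and fingers clear; my own camera and force checks agree, but no verdict was printed.

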